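# Close a popped paint pot and show its barcode to the till scanner

## Task

One of the paint pots in the display tray has a popped lid, standing proud of its neck: press it fully home while the pot stands in the tray. Then lift that pot out and hold it upright in the air in front of the till scanner, its barcode squarely facing the window, level with the middle of the window and about 10 cm from it, with no finger on the barcode. Finish while holding it there, still, so that the price can be looked up; leave the other goods on the counter where they stand.

Things in the scene. Friction and masses are not known exactly. Their poses are not given: they have to be found in the camera images.
- paint_pot: the pot to handle, loose, 110 to 230 g: round white plastic, 56 mm diameter (0 to 58 mm up), then a 49 mm neck, then a green press-on lid 59 mm wide and 16 mm tall; 76 mm tall shut, 86 mm with the lid fully popped. Two more pots in the tray look the same but have their lids home. Origin at the centre of its underside; z up; +x points out through its barcode.
- pot_mid (a point): centre of that pot, on its axis 38 mm above its underside (half-way up when shut); axes as the pot's.
- barcode_mid (a point): middle of that pot's barcode: white panel with black bars on its side, 32 mm tall (14 to 46 mm above the underside), about 33 mm wide round the curve (35 degrees either side of the middle), 28.8 mm from the pot's axis, 30 mm above its underside. Axes as the pot's: +x points straight out of the barcode.
- barcode: the barcode panel as a part of the pot (origin and axes the same as the pot's); fingers must be off it at the end.
- lid_top (a point): middle of the flat top of the lid of that pot, on the pot's axis.
- lid (a joint): how far the popped lid has been pressed down, m: 0 fully popped (10 mm proud), 0.010 fully home against its stop. Starts between 0 and 0.002. It is tight: it slides down at about 6 N of push and stays where it is left.
- tray: shallow cardboard display tray, fixed to the counter, 240 x 240 mm, outer walls 14 mm high and 3 mm thick, floor 3 mm thick; the pots stand on the floor about 105 mm apart at three of the four corners of a 105 mm square round the middle. Origin at the centre of its underside, on the counter.
- scanner_window (a point): middle of the upright reading window (58 x 48 mm) of the till scanner; its -x points straight out of the window, z up. The window stands 140 to 180 mm above the counter. The barcode faces it squarely when the pot's axes are parallel to these axes.
- scanner: the till scanner, fixed to the counter: round base of 124 mm diameter, a 16 mm steel post 30 mm behind the origin (+x), and on it a head 86 mm wide and 78 mm high whose window lies 45 mm in front (-x) of the origin; post top 218 mm high. Origin at the centre of the base's underside.
- shut_pot_a: another paint pot in the tray, lid home, same size (76 mm tall), not to be disturbed; origin at the centre of its underside.
- shut_pot_b: another paint pot in the tray, lid home, same size (76 mm tall), not to be disturbed; origin at the centre of its underside.
- glue_stick: glue stick standing on the counter, 29 mm diameter, 98 mm tall, not to be disturbed; origin at the centre of its underside.
- tape_dispenser: desk tape dispenser, 62 x 150 mm, 94 mm high, not to be disturbed; origin at the centre of its underside, long side along y.
Mind the look-alikes: they are no part of the job. Leave any red look-alike of the scanner alone.

How it is judged:
By the outcome, as a careful person would: the job done as asked, in the order asked, and still so for the second after the job is handed in, while the arm keeps its last pose, push and grip.
It also fails if it takes over 45 s, if anything falls off the work surface, if the arm or the gripper's body presses on something with over 40 N, if the wrist force passes 120 N, or if a joint passes its speed limit or range.

## Robot

A 6-joint arm with a two-finger parallel gripper is mounted at the origin on the work surface. World frame = base frame: x ahead of the robot, y to its left, z up, the work surface at z = 0. Lengths are in mm, angles in degrees, forces in N, time in s.
With the tool pointing down it reaches from about 350 to 925 mm from the base axis. Payload 6.4 kg.
Tool frame: the origin (TCP) lies midway between the tips of the shut fingers; the grasp point (between the pads) lies r.grip_depth behind it (r.grip_depth is the distance from the TCP to the grasp point, in mm); z points along the fingers, y is the line along which they close (so a half turn about z gives the same grasp; the last joint's range is limited). The gripper opens to 94 mm and grips with 3 to 60 N. Pads are 16 mm wide; open, the fingers measure 119 mm over their backs; the gripper's body (75 mm by 177 mm) begins 78 mm behind the grasp point.
Start: joints at [-73.745, 14.043, 89.255, -0, 76.702, -9.975], TCP at [287.29, -583.076, 205.455] pointing down, gripper open.
Joint ranges: [-179.41, 179.41], [-58.25, 129.5], [7.25, 145.43], [-54.29, 234.29], [11.92, 165.04], [-157.13, 157.13]. Speed limits (degrees/s): [147.25, 147.25, 180, 180, 180, 180].

## Interface

Orientations are given as [roll, pitch, yaw] about the fixed x, y, z axes, in that order (R = Rz(yaw) Ry(pitch) Rx(roll)).
In Python, from rig import r gives the robot as it stands.
- The arm moves only by the tool drive_tool, never from a script. Its argument "motion" is a list of rows, each a list of 7 numbers: the closure, from 0 (fully open) to 1 (shut), then the shift along the tool's x, y, z in mm, then the turn, a rotation vector about the tool's x, y, z in degrees. In form: [[fingers, tx, ty, tz, rx, ry, rz], ...]. A call has 1 to 20 rows; each row is the pose to reach, as a shift and turn from the pose commanded when the call began, along the tool's axes at that moment; what a row does not reach only later rows make up. A row lasts 1/12 s, in which the tool goes at most 41.7 mm and 7.16 degrees, less where a joint would pass 70% of its speed; a pose out of reach is approached as far as the arm can. A call with a gripper value outside its range is refused whole. The fingers move at their own pace and stop on an object; "force" is the grip in N (left out, the last holds). Time passes only in rows, so rows that repeat a pose let the fingers close. It gives the time, the measured TCP pose, the force, the opening and the grip force at its end, in the units of the state.
- r.get_state(): the state, without advancing time (a new reading comes with each control period).
- r.camera(name): name is "scene" or "top" or "wrist"; returns a dict with "pixels" (384x512x3 uint8, red, green, blue), "fx", "fy", "cx", "cy" (pixels), "camera_from_world" (4x4, takes a point from world to camera coordinates). Camera axes: x right, y up, looking along -z (the intrinsics and any distortion apply to the point x, -y, -z); pixel columns grow to the right and rows downward; lengths in mm; the calibration is good to about 2 mm. A picture is of the moment at which its call begins. There is no depth.
- r.finish_job(): hands the job in; it is judged then, once.
The state is a dict: "t": time; "joints": joint angles; "dq": joint speeds; "tau": joint torques, N m; "tool_pos": TCP position; "tcp_rot": TCP orientation; "force": force on the tool from outside, world axes, zero at the start; "ft_torque": the same for the moment, N m; "grip_width": opening from 0.0 (shut) to 1.0 (fully open); "finger_force": force on a finger pad.
Only numpy, scipy, OpenCV 4.12 (cv2) and the standard library are available. Lean on these libraries where they do the work, as an engineer would, in place of code of your own. Each camera call takes 0.05 s, during which the arm holds its last target. There are 200 camera calls.

## Working session

There is one attempt and no reset: what is moved stays moved. The work goes in short steps, Python scripts to look and compute and a tool call to move; the robot and the scene stay as the last step left them, time stands still between calls to the robot, and variables do not carry over. Pictures are saved under pics/ and viewed, at most 10 in all, crops included, and the job is handed in when it is done.

Besides the shell and the picture viewer there is one more tool, called after "Call:" as name(argument=value, ...) on one line, values as JSON. drive_tool: Moves the arm, as the interface text tells. Its arguments: {"type":"object","properties":{"motion":{"type":"array","items":{"type":"array","items":{"type":"number"}}},"force":{"type":"number"}},"required":["motion"]}

```bash
mkdir -p pics; ls
python3 - <<'E'
from rig import r
import cv2, numpy as np
s=r.get_state(); print(s, r.grip_depth)
ims=[]
for n in ("scene","top"):
    c=r.camera(n); np.savez(f"pics/{n}0.npz",**c)
    cv2.imwrite(f"pics/{n}0.png",c["pixels"][...,::-1]); print(n,{k:v for k,v in c.items() if k!="pixels"})
E
```

```text
pics
{'t': 0.0, 'joints': array([-7.37454762e+01,  1.40825514e+01,  8.93216839e+01, -8.82344473e-04,
        7.67025940e+01, -9.97631901e+00]), 'dq': array([ 0.07254286, -0.0062159 , -0.03105115,  0.0661436 , -0.05871808,
        0.0209779 ]), 'tau': array([ 8.23640949e-04, -4.15837812e+01, -3.14600587e+01,  6.85148011e-02,
        3.33004107e-02, -1.58655662e-04]), 'tool_pos': array([ 287.11722125, -582.50051548,  204.39314699]), 'tcp_rot': array([-1.79894637e+02, -1.76618924e-02,  2.62310304e+01]), 'force': array([ 0.65512222, -0.17683818,  0.22619298]), 'ft_torque': array([0.02981711, 0.02167618, 0.00361612]), 'finger_force': 0.0, 'grip_width': 1.0010183045020788} 18.8
scene {'fx': 426.40901285175687, 'fy': 426.40901285175687, 'cx': 262.67246098891223, 'cy': 190.60446066194663, 'camera_from_world': array([[ 3.44368692e-01,  9.38817408e-01,  5.66387362e-03,
        -2.53228847e+02],
       [-7.09833564e-01,  2.56416992e-01,  6.56038595e-01,
         3.14657575e+02],
       [ 6.14448139e-01, -2.29939560e-01,  7.54706091e-01,
        -1.48006532e+03],
       [ 0.00000000e+00,  0.00000000e+00,  0.00000000e+00,
         1.00000000e+00]])}
top {'fx': 474.8992636615208, 'fy': 474.8992636615208, 'cx': 260.12609983465677, 'cy': 185.11144502865423, 'camera_from_world': array([[-1.74945545e-02, -9.99627476e-01,  2.09487584e-02,
         3.73706165e+01],
       [ 9.95809921e-01, -1.55391932e-02,  9.01173432e-02,
        -5.78813025e+02],
       [-8.97582455e-02,  2.24375442e-02,  9.95710808e-01,
        -1.20380764e+03],
       [ 0.00000000e+00,  0.00000000e+00,  0.00000000e+00,
         1.00000000e+00]])}
```

View pics/scene0.png

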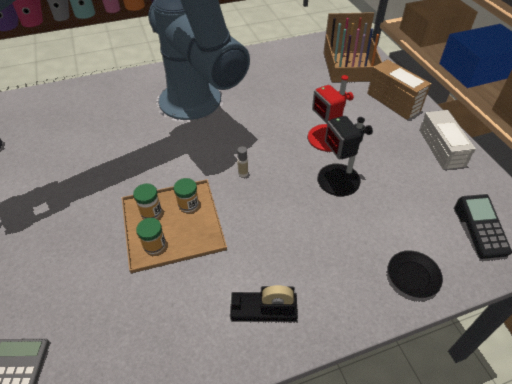

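View pics/top0.png

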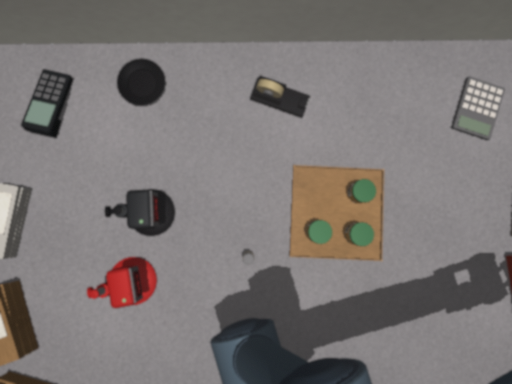

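The scene shows three green-lidded pots in the tray, at scene pixels (147,193), (186,187) and (150,229), which match top pixels (360,233), (319,231) and (363,190). The black scanner is at scene (345,145) and top (148,210). Its red look-alike is at top (125,283). Any of the three pots could be the popped one, so I'll triangulate the lids and look at a close crop.

```bash
cat > h.py <<'E'
import numpy as np, cv2
def ray(c,u,v):
    T=np.array(c["camera_from_world"]); R=T[:3,:3]; o=-R.T@T[:3,3]
    d=R.T@np.array([(u-c["cx"])/c["fx"],-(v-c["cy"])/c["fy"],-1.]); return o,d/np.linalg.norm(d)
def plane(c,u,v,z):
    o,d=ray(c,u,v); return o+d*(z-o[2])/d[2]
def proj(c,p):
    T=np.array(c["camera_from_world"]); q=T[:3,:3]@np.asarray(p,float)+T[:3,3]
    return np.array([c["cx"]+c["fx"]*q[0]/-q[2], c["cy"]-c["fy"]*q[1]/-q[2]])
def tri(r1,r2):
    (a,u),(b,v)=r1,r2
    s=np.linalg.lstsq(np.c_[u,-v],b-a,rcond=None)[0]; p,q=a+u*s[0],b+v*s[1]
    return (p+q)/2,np.linalg.norm(p-q)
def blobs(mask,amin=30):
    n,l,st,ce=cv2.connectedComponentsWithStats(mask.astype(np.uint8)); return [(ce[i],st[i]) for i in range(1,n) if st[i][4]>=amin]
def green(im,smin=80): 
    h=cv2.cvtColor(im,cv2.COLOR_RGB2HSV); return (h[...,0]>55)&(h[...,0]<95)&(h[...,1]>smin)&(h[...,2]>25)
E
python3 - <<'E'
from h import *
S=dict(np.load("pics/scene0.npz"));T=dict(np.load("pics/top0.npz"))
b={}
for n,c in(("S",S),("T",T)):
    b[n]=blobs(green(c["pixels"])); 
    for x in b[n]: print(n,x[0].round(1),x[1], plane(c,*x[0],75).round(0))
im=S["pixels"][170:265,110:235,::-1]; cv2.imwrite("pics/crop1.png",cv2.resize(im,None,fx=6,fy=6,interpolation=cv2.INTER_CUBIC))
# tray corners at z=14 from orange mask, top view
h=cv2.cvtColor(T["pixels"],cv2.COLOR_RGB2HSV); m=((h[...,0]>5)&(h[...,0]<22)&(h[...,1]>90)); m[:, :250]=0;m[:,420:]=0
cn=max(cv2.findContours(m.astype(np.uint8),0,2)[0],key=cv2.contourArea); box=cv2.boxPoints(cv2.minAreaRect(cn))
P=np.array([plane(T,*q,10) for q in box]); print(P.round(0),P.mean(0))
cv2.imwrite("pics/crop2.png",cv2.resize(np.vstack([cv2.resize(S["pixels"][70:200,285:395,::-1],(600,None) if 0 else (440,520)),]),None,fx=1,fy=1))
E
```

```text
S [184.9 187.5] [174 179  22  18 328] [ 459. -116.   75.]
S [144.9 193.3] [134 184  23  20 352] [ 444. -217.   75.]
S [148.7 228.5] [137 218  24  22 420] [ 559. -228.   75.]
T [363.5 190.3] [353 180  22  21 349] [ 558. -229.   75.]
T [319.5 231.4] [310 222  21  20 336] [ 458. -116.   75.]
T [361.2 233.8] [351 224  21  21 359] [ 450. -219.   75.]
[[ 396.  -46.   10.]
 [ 631.  -62.   10.]
 [ 618. -302.   10.]
 [ 382. -282.   10.]] [ 506.70326105 -173.11264945   10.        ]
```

View pics/crop1.png

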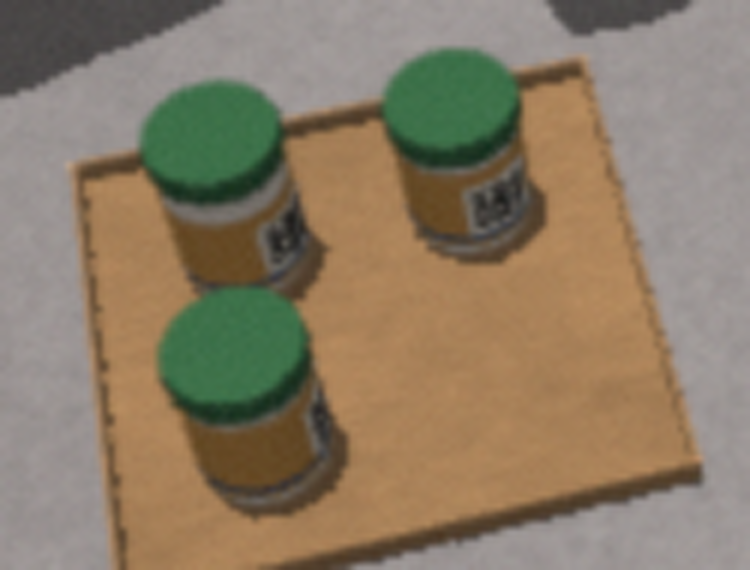

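The popped pot is the upper-left one, at scene (147,193) and crop (215,140), because a wide white neck shows under its lid. Its ray mismatch at the 75 mm plane also says it is taller. The other two lids sit flush. Next I'll measure the scanner.

Run:
```python
from h import *
S=dict(np.load("pics/scene0.npz"));T=dict(np.load("pics/top0.npz"))
a=cv2.resize(S["pixels"][110:200,300:390,::-1],(540,540),interpolation=cv2.INTER_CUBIC)[:, :400]
a=cv2.resize(S["pixels"][110:200,310:375,::-1],(390,540),interpolation=cv2.INTER_CUBIC)
b=cv2.resize(T["pixels"][175:245,95:180,::-1],(400,330),interpolation=cv2.INTER_CUBIC)
b=cv2.copyMakeBorder(b,0,210,0,0,0)
cv2.imwrite("pics/crop3.png",np.hstack([a,b]))
print(tri(ray(S,144.9,193.3),ray(T,361.2,233.8)))
```

```text
(array([ 450.26767589, -217.21824533,   81.94857242]), np.float64(0.2662273220300989))
```

View pics/crop3.png

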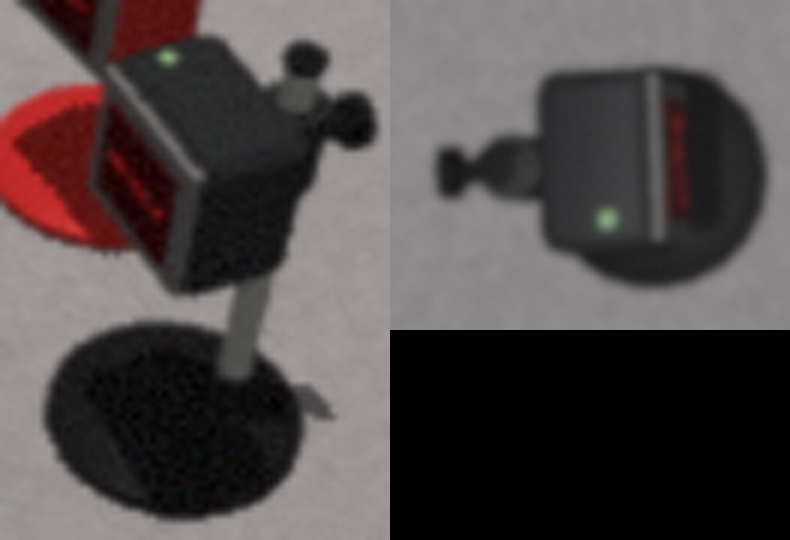

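The left half shows the black scanner's window (red-barred) framed by four corners. The right half is the top view, where the window edge runs from (652,70) to (660,240) and faces world -y. The indicator light is at (607,219) and the knob lies behind the head.

Run:
```python
from h import *
S=dict(np.load("pics/scene0.npz"));T=dict(np.load("pics/top0.npz"))
s=lambda x,y:(310+x/6,110+y/6); t=lambda x,y:(95+(x-390)/4.706,175+y/4.714)
A=tri(ray(S,*s(203,178)),ray(T,*t(657,70))); B=tri(ray(S,*s(110,70)),ray(T,*t(660,240)))
L=tri(ray(S,*s(168,57)),ray(T,*t(607,219)))
print("front-top corners",A,B,np.linalg.norm(A[0]-B[0]),"lamp",L)
d=(A[0]-B[0])[:2]; d/=np.linalg.norm(d); print("yaw of +x", np.degrees(np.arctan2(d[0],-d[1])))
# base disc: black mask low
print("base S", plane(S,*s(173,420),8))
for p in [s(185,292),s(98,192)]: 
    # bottom corners on vertical plane through A,B
    o,dd=ray(S,*p); n=np.array([-d[1],d[0],0]); k=((A[0]+B[0])/2-o)@n/(dd@n); print("bottom",o+k*dd)
# knob behind / post in top
for z in (140,180,200,218): print(z, plane(T,*t(512,167),z).round(0), plane(S,*s(305,60),z).round(0))
print("knob",tri(ray(S,*s(305,58)),ray(T,*t(512,167))), "backknob",tri(ray(S,*s(352,120)),ray(T,*t(452,172))))
c=tri(ray(S,*s(305,58)),ray(T,*t(512,167)))[0]
# barcode direction of the popped pot
im=S["pixels"]; g=cv2.resize(im[180:230,125:175],None,fx=1,fy=1)
for q in [(450,-217,3),(450,-217,61)]: print("axis px",proj(S,q))
for yaw in (30,45,60,75,90,105,120):
    a=np.radians(yaw); print(yaw,[ (proj(S,(450+28.8*np.cos(a+k),-217+28.8*np.sin(a+k),33))-[110,170]).round(1)*6 for k in np.radians([-35,0,35])])
```

```text
front-top corners (array([557.49540772, 272.58265456, 206.65719152]), np.float64(5.768345163312122)) (array([478.17746866, 270.98505061, 201.69702891]), np.float64(3.6357225880820514)) 79.48893639681411 lamp (array([487.9612952 , 293.04462228, 210.334738  ]), np.float64(2.454564324117045))
yaw of +x 91.15388258231714
base S [520.43897254 312.02547106   8.        ]
bottom [565.56737155 272.74523823 149.30489926]
bottom [487.16503188 271.16607607 139.21977721]
140 [515. 355. 140.] [438. 402. 140.]
180 [513. 344. 180.] [479. 371. 180.]
200 [513. 338. 200.] [499. 356. 200.]
218 [512. 334. 218.] [517. 343. 218.]
knob (array([514.03494766, 338.82878485, 216.55080763]), np.float64(10.20195844292007)) backknob (array([512.52206988, 376.36230397, 170.72074505]), np.float64(3.0091984574173374))
axis px [150.8415211  212.24776078]
axis px [146.54848601 198.45472732]
30 [array([238.2, 261.6]), array([275.4, 244.8]), array([296.4, 216. ])]
45 [array([255. , 256.2]), array([286.8, 233.4]), array([298.2, 202.8])]
60 [array([270.6, 247.8]), array([294.6, 220.2]), array([295.8, 190.2])]
75 [array([283.2, 237. ]), array([298.2, 207. ]), array([288.6, 179.4])]
90 [array([292.2, 225. ]), array([297. , 194.4]), array([277.8, 170.4])]
105 [array([297.6, 211.8]), array([291.6, 183. ]), array([264.6, 164.4])]
120 [array([297.6, 198.6]), array([282. , 173.4]), array([248.4, 162. ])]
```

Run:
```python
from h import *
from scipy.optimize import least_squares
S=dict(np.load("pics/scene0.npz"));T=dict(np.load("pics/top0.npz"))
s=lambda x,y:np.array((310+x/6,110+y/6)); t=lambda x,y:np.array((95+(x-390)/4.706,175+y/4.714))
def W(p,q):
    x0,y0,yaw,zc=p; c,n=np.cos(yaw),np.sin(yaw); return np.array([x0+c*q[0]-n*q[1],y0+n*q[0]+c*q[1],zc+q[2]])
obs=[(S,(-45,-43,39),s(205,178)),(S,(-45,43,39),s(107,70)),(S,(-45,-43,-39),s(180,294)),(S,(-45,43,-39),s(94,190)),
 (T,(-45,-43,39),t(660,68)),(T,(-45,43,39),t(664,244)),(S,(30,0,'a'),s(236,378)),(T,(-62,0,'a'),t(766,172)),(S,(0,0,'a'),s(173,420))]
def f(p):
    o=[]
    for c,q,uv in obs:
        if q[2]=='a': w=W(p,(q[0],q[1],0)); w[2]=6
        else: w=W(p,q)
        o.append(proj(c,w)-uv)
    return np.array(o)
R=least_squares(lambda p:f(p).ravel(),[518,312,1.57,165],loss='soft_l1')
p=R.x; print(p.round(1),np.degrees(p[2])); print(f(p).round(1)); print("window",W(p,(-45,0,0)))
```

```text
[515.1 316.5   1.6 169.1] 92.80238412639414
[[-0.5  0.3]
 [-1.1 -2.6]
 [-0.9  3.5]
 [-2.4 -0. ]
 [-2.5 -1.4]
 [-1.5  0.6]
 [-1.   2.9]
 [-1.4 -1. ]
 [ 0.4 -1.2]]
window [517.27593223 271.53245777 169.05544999]
```

Call:
drive_tool(motion=[[1,31,-26,0,0,0,-3],[1,62,-51,0,0,0,-6],[1,93,-77,0,0,0,-9],[1,124,-102,0,0,0,-12],[1,155,-128,0,0,0,-15],[1,186,-154,0,0,0,-18],[1,217,-180,0,0,0,-20],[1,248,-205,0,0,0,-22],[1,279,-231,0,0,0,-24],[1,308,-256,0,0,0,-26],[1,308,-256,0,0,0,-26],[1,308,-256,0,0,0,-26]], force=20)

```text
t: 1.1
tool_pos: [450.7, -215.7, 205.2]
tcp_rot: [-180.0, 0.0, 52.4]
force: [0.3, 0.5, -0.6]
grip_width: 0.182
finger_force: 0.0
```

Run:
```python
from rig import r
from h import *
s=r.get_state(); print(s["t"],s["tool_pos"],s["tcp_rot"],s["grip_width"],s["force"])
c=r.camera("wrist"); np.savez("pics/w1.npz",**c); cv2.imwrite("pics/w1.png",c["pixels"][...,::-1])
print({k:v for k,v in c.items() if k!="pixels"}, "cam at",ray(c,0,0)[0])
for b in blobs(green(c["pixels"]),100): print(b, plane(c,*b[0],88).round(1))
print("lid predicted",proj(c,(450,-217,88)))
```

```text
1.1 [ 450.72302463 -215.74177307  205.16111306] [-1.79978498e+02  1.50871647e-02  5.24275317e+01] 0.18227151162595764 [ 0.33307907  0.54730536 -0.55787578]
{'fx': 309.42505018957536, 'fy': 309.42505018957536, 'cx': 251.78875993521223, 'cy': 190.58546450991983, 'camera_from_world': array([[ 7.92494125e-01, -6.09878464e-01, -1.14902595e-03,
        -4.88977428e+02],
       [ 5.84642889e-01,  7.60235933e-01, -2.83256102e-01,
        -6.92512277e+01],
       [ 1.73625327e-01,  2.23807027e-01,  9.59043618e-01,
        -4.21292154e+02],
       [ 0.00000000e+00,  0.00000000e+00,  0.00000000e+00,
         1.00000000e+00]])} cam at [ 501.14596512 -151.28138696  383.85987046]
(array([193.74746815,  97.80202548]), array([ 163,   66,   62,   64, 3061], dtype=int32)) [ 459.5 -117.7   88. ]
(array([345.72322046, 127.53662751]), array([ 315,   98,   62,   60, 2894], dtype=int32)) [ 555.3 -225.2   88. ]
(array([253.60169492, 169.2590799 ]), array([228, 156,  52,  27, 826], dtype=int32)) [ 462.2 -204.2   88. ]
lid predicted [251.67543359 186.61827915]
```

View pics/w1.png

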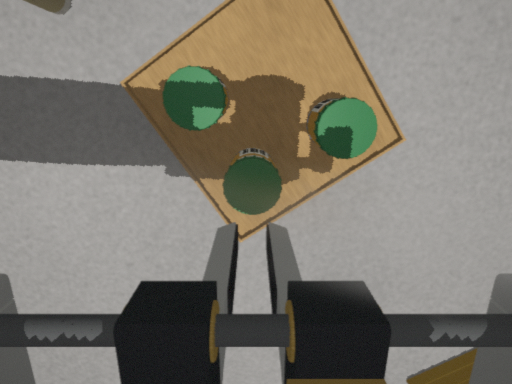

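The wrist view shows the popped pot's lid in shadow at (252,185), against a prediction of (251.7,186.6). Its barcode is straight above at (253,153), so the tool x axis already lines up with it. Now I'll refine both.

Run:
```python
from h import *
c=dict(np.load("pics/w1.npz")); im=c["pixels"]
h=cv2.cvtColor(im,cv2.COLOR_RGB2HSV); m=(h[...,0]>50)&(h[...,0]<95)&(h[...,1]>60); m=m&(np.arange(384)[:,None]>150)&(np.arange(384)[:,None]<225)
for b in blobs(m,300):
    print(b); 
    for z in (86,88): print(plane(c,*b[0],z).round(1))
lo,hi=plane(c,223,186,84),plane(c,282,186,84); print("dia",np.linalg.norm(lo-hi))
g=cv2.cvtColor(im,cv2.COLOR_RGB2GRAY)
for v in (149,151,153,155): print(v,g[v,230:278:1])
P=np.array([450.5,-217])
for yaw in (46,49,52,55,58):
    for zz in(45,): print(yaw,[proj(c,(*(P+28.8*np.array([np.cos(a),np.sin(a)])),zz)).round(1) for a in np.radians([yaw-35,yaw,yaw+35])])
```

```text
(array([251.71523669, 173.69748521]), array([ 225,  156,   56,   38, 1352], dtype=int32))
[ 457.8 -207.    86. ]
[ 458.1 -206.6   88. ]
dia 59.357792212490025
149 [ 79  79  79  78  81  81  82  80  83  80  82  83  82  75  70  65  81  74
 101 111  77  45  39  49  60  63  53  71 100 104  91  86  83  82  82  82
  79  76  74  77  75  74  76  73  77  75  80  77]
151 [ 75  79  79  79  77  76  81  80  79  77  95 110 112  74  41  35  60  62
 104 115  85  57  52  57  62  62  50  58 100  95  63  63  57  51  74  83
  83  80  77  76  76  78  78  77  76  74  77  78]
153 [ 77  76  78  79  80  77  78  77  78  93 109 115  96  74  86 106 115 110
 108 105 101 102 101  98  98 104 113 115 124 126 105  92  71  52  67 102
 111  92  82  76  74  78  77  76  76  75  76  77]
155 [ 77  81  80  79  80  76  80  81  85 105 121 114 100  91  89  90  97  98
  99 102 105 105 105  92  77  84  97  98  96  93  94  96  99 103  99 109
 116 104  82  71  76  77  77  77  80  78  81  78]
46 [array([269.3, 157. ]), array([255. , 150.7]), array([239.6, 153.7])]
49 [array([268.3, 156.2]), array([253.7, 150.6]), array([238.4, 154.4])]
52 [array([267.2, 155.4]), array([252.3, 150.6]), array([237.3, 155.1])]
55 [array([266.1, 154.6]), array([250.9, 150.6]), array([236.2, 155.9])]
58 [array([264.9, 153.9]), array([249.5, 150.7]), array([235.2, 156.8])]
```

Call:
drive_tool(motion=[[1,-1,0.5,30,0,0,0],[1,-1,0.5,60,0,0,0],[1,-1,0.5,85,0,0,0],[1,-1,0.5,103,0,0,0],[1,-1,0.5,111,0,0,0],[1,-1,0.5,114,0,0,0],[1,-1,0.5,116,0,0,0],[1,-1,0.5,118,0,0,0],[1,-1,0.5,120,0,0,0],[1,-1,0.5,122,0,0,0],[1,-1,0.5,123,0,0,0],[1,-1,0.5,123,0,0,0]])

```text
t: 2.15
tool_pos: [451.1, -219.5, 84.3]
tcp_rot: [179.8, 0.0, 52.2]
force: [-2.4, -0.6, 3.2]
grip_width: 0.008
finger_force: 2.1
```

Call:
drive_tool(motion=[[1,0,-1,1,0,0,0],[1,0,-1,2,0,0,0],[1,0,-1,3,0,0,0],[1,0,-1,4,0,0,0],[1,0,-1,4,0,0,0]])

```text
t: 2.57
tool_pos: [451.0, -219.5, 80.7]
tcp_rot: [179.7, 0.0, 52.2]
force: [-0.3, -1.8, 4.8]
grip_width: 0.002
finger_force: 2.4
```

Call:
drive_tool(motion=[[1,0,0,1,0,0,0],[1,0,0,2,0,0,0],[1,0,0,3,0,0,0],[1,0,0,4,0,0,0],[1,0,0,4,0,0,0],[1,0,0,4,0,0,0]])

```text
t: 3.07
tool_pos: [451.7, -219.9, 79.1]
tcp_rot: [179.7, 0.1, 52.3]
force: [-6.1, 2.4, 19.9]
grip_width: 0.0
finger_force: 10.1
```

Call:
drive_tool(motion=[[1,0,0,0.7,0,0,0],[1,0,0,1.2,0,0,0],[1,0,0,1.2,0,0,0],[1,0,0,1.2,0,0,0]])

```text
t: 3.4
tool_pos: [452.3, -220.3, 79.2]
tcp_rot: [179.6, 0.1, 52.3]
force: [-6.3, 3.9, 26.7]
grip_width: 0.005
finger_force: 13.4
```

Call:
drive_tool(motion=[[1,0,0,-5,0,0,0],[1,0,0,-30,0,0,0],[0,0,0,-70,0,0,0],[0,0,0,-100,0,0,0],[0,0,0,-128,0,0,0],[0,0,0,-128,0,0,0],[0,0,0,-128,0,0,0],[0,0,0,-128,0,0,0]])

```text
t: 4.07
tool_pos: [449.2, -217.5, 200.8]
tcp_rot: [-180.0, -0.0, 52.2]
force: [-0.0, -0.2, -0.5]
grip_width: 0.392
finger_force: 0.0
```

Run:
```python
from rig import r
from h import *
s=r.get_state(); print(s["t"],s["tool_pos"],s["tcp_rot"],s["grip_width"],s["force"])
c=r.camera("wrist"); np.savez("pics/w2.npz",**c)
S=r.camera("scene"); np.savez("pics/s2.npz",**S);T=r.camera("top"); np.savez("pics/t2.npz",**T)
bs=[b[0] for b in blobs(green(S["pixels"],60))]; bt=[b[0] for b in blobs(green(T["pixels"],60))]; print(bs,bt)
a=cv2.resize(c["pixels"][80:260,150:400,::-1],(600,432),interpolation=cv2.INTER_CUBIC)
cv2.imwrite("pics/w2.png",a)
for p in [(450,-217,79),(452,-220,79)]: print(proj(c,p).round(1))
```

```text
4.0667 [ 449.15777496 -217.54684454  200.7784663 ] [-1.79975908e+02 -2.02029366e-03  5.22337030e+01] 0.3919674656460382 [-0.00270376 -0.16403854 -0.52629719]
[array([75.13461538,  5.90384615]), array([184.78753541, 187.48441926]), array([145.83625731, 195.74269006]), array([148.81775701, 228.6682243 ])] [array([363.27631579, 190.10263158]), array([319.70927318, 231.20802005]), array([359.60062893, 232.84591195])]
[251.8 183.1]
[255.2 184.2]
```

View pics/w2.png

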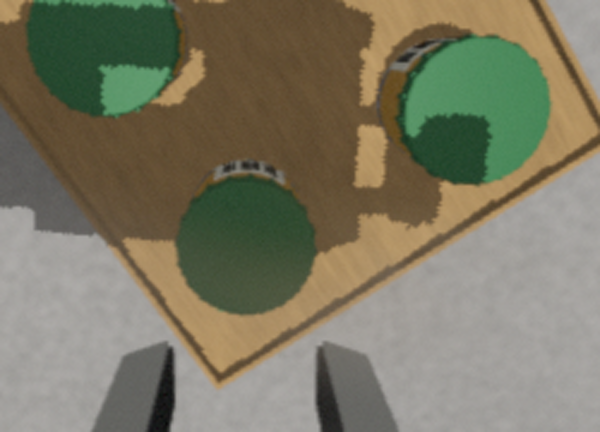

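The lid is now flush. Its centre is at crop (246,245), or wrist pixel (252.5,182), so the pot stands at about (451,-216.5). The barcode centre is at crop (249.5,170), giving a yaw of about 50°. Next comes the descent to grasp.

Call:
drive_tool(motion=[[0,2,1,0,0,0,2],[0,2,1,20,0,0,2],[0,2,1,50,0,0,2],[0,2,1,80,0,0,2],[0,2,1,105,0,0,2],[0,2,1,125,0,0,2],[0,2,1,145,0,0,2],[0,2,1,162,0,0,2],[0,2,1,174,0,0,2],[0,2,1,182,0,0,2],[0,2,1,182,0,0,2],[0,2,1,182,0,0,2]], force=25)

```text
t: 5.22
tool_pos: [451.4, -216.8, 19.2]
tcp_rot: [-180.0, -0.0, 50.2]
force: [-0.4, -0.6, 1.0]
grip_width: 1.0
finger_force: 0.0
```

Call:
drive_tool(motion=[[1,0,0,0,0,0,0],[1,0,0,0,0,0,0],[1,0,0,0,0,0,0],[1,0,0,0,0,0,0],[1,0,0,0,0,0,0],[1,0,0,0,0,0,0],[1,0,0,0,0,0,0],[1,0,0,0,0,0,0],[1,0,0,0,0,0,0]], force=25)

```text
t: 5.97
tool_pos: [451.5, -216.8, 19.5]
tcp_rot: [-180.0, -0.0, 50.2]
force: [-1.2, 1.4, 3.9]
grip_width: 0.624
finger_force: 25.0
```

Call:
drive_tool(motion=[[1,0,0,-2,0,0,0],[1,0,0,-6,0,0,0],[1,0,0,-12,0,0,0],[1,0,0,-20,0,0,0],[1,0,0,-28,0,0,0],[1,0,0,-34,0,0,0],[1,0,0,-38,0,0,0],[1,0,0,-40,0,0,0],[1,0,0,-40,0,0,0]])

```text
t: 6.72
tool_pos: [451.7, -217.0, 59.9]
tcp_rot: [179.9, -0.0, 50.2]
force: [0.6, -0.1, -1.9]
grip_width: 0.622
finger_force: 25.0
```

Run:
```python
from rig import r
from h import *
S=r.camera("scene"); np.savez("pics/s3.npz",**S); W=r.camera("wrist"); np.savez("pics/w3.npz",**W)
a=cv2.resize(S["pixels"][130:240,100:220,::-1],(400,367),interpolation=cv2.INTER_CUBIC)
b=cv2.resize(W["pixels"][60:300,130:392,::-1],(400,367),interpolation=cv2.INTER_CUBIC)
cv2.imwrite("pics/s3.png",np.hstack([a,b]))
s=r.get_state(); print(s["tool_pos"],s["force"],s["grip_width"],s["finger_force"],s["t"])
```

```text
[ 451.26672636 -216.70112663   59.10235458] [-0.30338481  0.6116518  -1.61416931] 0.6241420858996031 24.99971866607666 6.8167
```

View pics/s3.png

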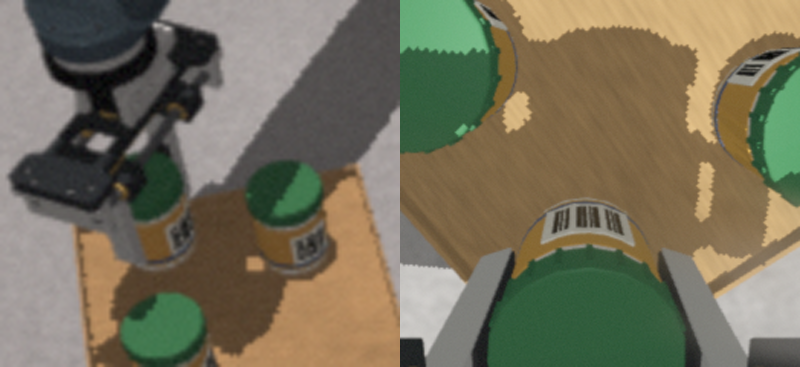

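The pot is off the tray floor and upright, with its lid flush and the finger pads on its sides. In the wrist half the barcode is clear at (588,220). I'll carry it high to a point in front of the scanner.

Call:
drive_tool(motion=[[1,0,0,-12,0,0,0],[1,0,0,-35,0,0,0],[1,0,0,-65,0,0,0],[1,9,-5,-95,0,0,-1],[1,29,-16,-122,0,0,-4],[1,54,-30,-146,0,0,-7],[1,83,-46,-166,0,0,-11],[1,115,-63,-181,0,0,-15],[1,147,-81,-191,0,0,-19],[1,179,-99,-197,0,0,-23],[1,211,-117,-200,0,0,-27],[1,240,-133,-200,0,0,-31],[1,266,-147,-200,0,0,-35],[1,288,-159,-200,0,0,-38],[1,304,-168,-200,0,0,-40],[1,314,-174,-200,0,0,-41],[1,320,-177,-200,0,0,-42],[1,320,-177,-200,0,0,-42],[1,320,-177,-200,0,0,-42],[1,320,-177,-200,0,0,-42]])

```text
t: 8.48
tool_pos: [520.1, 141.4, 259.3]
tcp_rot: [-180.0, 0.0, 92.1]
force: [-0.7, -0.2, -1.6]
grip_width: 0.627
finger_force: 25.0
```

Run:
```python
from rig import r
from h import *
W=r.camera("wrist"); np.savez("pics/w4.npz",**W); S=r.camera("scene"); np.savez("pics/s4.npz",**S)
cv2.imwrite("pics/w4.png",np.hstack([cv2.resize(W["pixels"][:,60:440,::-1],(520,525)),cv2.resize(S["pixels"][60:190,275:345,::-1],(280,525),interpolation=cv2.INTER_CUBIC)]))
s=r.get_state(); print(s["tool_pos"],s["tcp_rot"],s["force"],s["grip_width"],s["t"])
```

```text
[520.10128734 141.4322601  259.30137756] [-1.79997229e+02  1.23263741e-02  9.21387178e+01] [-0.59691411  0.17909908 -1.52867052] 0.624466389608195 8.5833
```

View pics/w4.png

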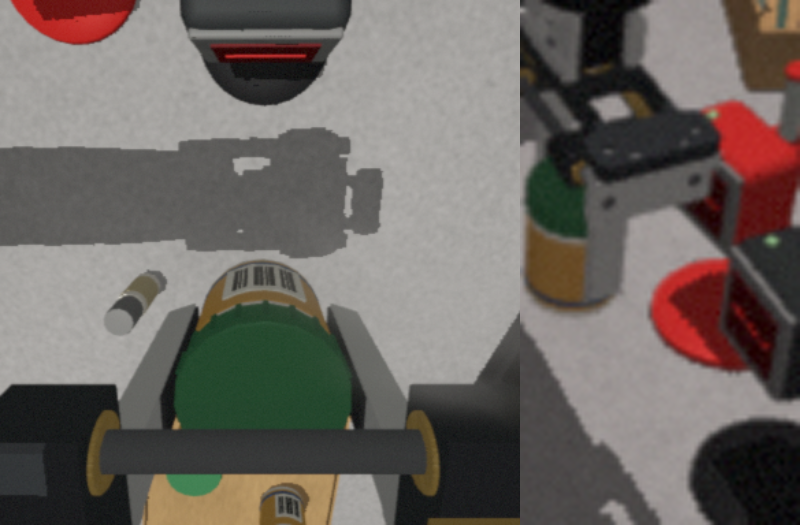

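The wrist view has the black scanner straight ahead. Its window is the red quad, with corners near (210,44), (320,44), (308,62) and (222,62), level with the image rows. The barcode (264,280) and lid are centred below it. Next I'll extract the window corners and solve for its pose.

Run:
```python
from h import *
from scipy.optimize import least_squares
c=dict(np.load("pics/w4.npz")); im=c["pixels"].astype(int)
m=(im[...,0]-im[...,1]>25); m[:, :190]=0; m[:,310:]=0; m[70:]=0
for b in blobs(m,50): print(b)
cn=max(cv2.findContours(m.astype(np.uint8),0,2)[0],key=cv2.contourArea)
ap=cv2.approxPolyDP(cv2.convexHull(cn),2.5,True)[:,0].astype(float); print(ap)
sm=ap.sum(1); 
q=cv2.convexHull(cn)[:,0].astype(float)
top=q[q[:,1]<q[:,1].min()+2]; bot=q[q[:,1]>q[:,1].max()-2]
C=[top[top[:,0].argmin()],top[top[:,0].argmax()],bot[bot[:,0].argmax()],bot[bot[:,0].argmin()]]; print(C)
def f(p):
    n=np.array([np.cos(p[3]),np.sin(p[3])]); l=np.array([-n[1],n[0]])  # l = +y of scanner (world -x): image left
    return np.concatenate([proj(c,(*(p[:2]+s*29*l),p[2]+h*24))-uv for (s,h),uv in zip([(1,1),(-1,1),(-1,-1),(1,-1)],C)])
R=least_squares(f,[517,270,167,1.6]); print(R.x.round(1),np.degrees(R.x[3]),R.fun.round(1))
print("yaw fixed scans"); 
g=cv2.cvtColor(c["pixels"],cv2.COLOR_RGB2GRAY)
print(im[14:56,254].tolist())
```

```text
(array([253.37895812,  37.85597549]), array([213,  32,  82,  14, 979], dtype=int32))
[[294.  32.]
 [286.  44.]
 [225.  45.]
 [213.  33.]]
[array([213.,  33.]), array([294.,  32.]), array([286.,  44.]), array([221.,  44.])]
[516.3 269.5 166.6   1.6] 92.50879503017435 [ 0.6 -0.2 -0.4  0.3  0.6 -0.3 -0.8  0.2]
yaw fixed scans
[[55, 58, 56], [55, 57, 57], [53, 55, 55], [49, 54, 50], [48, 47, 49], [45, 49, 50], [49, 52, 53], [92, 91, 89], [129, 129, 125], [140, 140, 136], [143, 141, 138], [141, 141, 137], [110, 109, 107], [112, 111, 108], [90, 91, 89], [66, 66, 64], [56, 59, 57], [62, 55, 50], [111, 44, 47], [115, 42, 44], [73, 15, 16], [48, 8, 11], [35, 5, 6], [44, 12, 12], [43, 4, 5], [85, 9, 10], [180, 46, 45], [173, 45, 41], [98, 23, 19], [45, 4, 0], [40, 8, 6], [35, 17, 16], [24, 27, 27], [18, 16, 22], [23, 25, 23], [21, 22, 25], [18, 20, 22], [24, 25, 22], [14, 20, 16], [22, 24, 23], [20, 21, 22], [18, 22, 20]]
```

Call:
drive_tool(motion=[[1,0,1,5,0,0,0],[1,-1,2,15,0,0,0],[1,-1,2,30,0,0,0],[1,-1,2,46,0,0,0],[1,-1,2,62,0,0,0],[1,-1,2,77,0,0,0],[1,-1,2,90,0,0,0],[1,-1,2,99,0,0,0],[1,-1,2,104,0,0,0],[1,-1,2,106,0,0,0],[1,-1,2,106,0,0,0],[1,-1,2,106,0,0,0]])

```text
t: 9.58
tool_pos: [522.7, 141.5, 154.0]
tcp_rot: [179.9, -0.0, 92.2]
force: [-1.4, -0.1, -0.7]
grip_width: 0.627
finger_force: 25.0
```

Run:
```python
from rig import r
from h import *
W=r.camera("wrist"); np.savez("pics/w5.npz",**W); S=r.camera("scene"); np.savez("pics/s5.npz",**S); T=r.camera("top")
s=r.get_state(); print(s["tool_pos"],s["tcp_rot"],s["grip_width"],s["finger_force"],s["t"],abs(s["dq"]).max())
a=cv2.resize(W["pixels"][130:330,130:380,::-1],(500,400),interpolation=cv2.INTER_CUBIC)
b=cv2.resize(S["pixels"][80:190,265:345,::-1],(291,400),interpolation=cv2.INTER_CUBIC)
cv2.imwrite("pics/w5.png",np.hstack([a,b]))
tp=s["tool_pos"]; P=tp[:2]
for yaw in (86,89,92,95,98):
  print(yaw,[((proj(W,(*(P+28.8*np.array([np.cos(q),np.sin(q)])),tp[2]+13.7+12))-[130,130])*2).round(0) for q in np.radians([yaw-35,yaw,yaw+35])])
h=cv2.cvtColor(T["pixels"],cv2.COLOR_RGB2RGBA) if 0 else None
for b in blobs(green(T["pixels"],60)): print(b[0])
print("lidtop pred",(proj(W,(*P,tp[2]-16.3+76))-[130,130])*2)
```

```text
[522.70710162 141.48298057 154.13474216] [ 1.79905545e+02 -1.30400080e-03  9.22303719e+01] 0.627870008167555 24.999879598617554 9.7333 0.30433471980874166
86 [array([316., 175.]), array([256., 150.]), array([192., 162.])]
89 [array([312., 172.]), array([251., 150.]), array([187., 165.])]
92 [array([307., 169.]), array([245., 150.]), array([182., 168.])]
95 [array([303., 166.]), array([239., 150.]), array([178., 171.])]
98 [array([298., 163.]), array([233., 150.]), array([173., 175.])]
[363.453125   190.19010417]
[319.42748092 231.34096692]
lidtop pred [244.59568618 322.76337158]
```

View pics/w5.png

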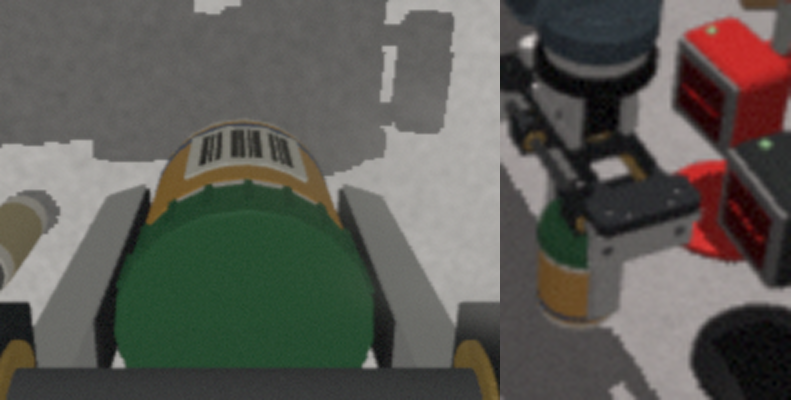

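The pot hangs upright in front of the window. The barcode is fully clear, with its lid-side corners at (186,178) and (307,180), so it faces about 91°; the window needs 92.5°. The other two pots have not moved. I'll make a small trim and then hold.

Call:
drive_tool(motion=[[1,0,-0.5,0.5,0,0,-0.7],[1,0,-0.8,1,0,0,-1.4],[1,0,-0.8,1,0,0,-1.4],[1,0,-0.8,1,0,0,-1.4],[1,0,-0.8,1,0,0,-1.4],[1,0,-0.8,1,0,0,-1.4],[1,0,-0.8,1,0,0,-1.4],[1,0,-0.8,1,0,0,-1.4],[1,0,-0.8,1,0,0,-1.4],[1,0,-0.8,1,0,0,-1.4]])

```text
t: 10.57
tool_pos: [521.3, 141.4, 152.3]
tcp_rot: [-180.0, -0.0, 93.6]
force: [0.0, 0.3, -1.8]
grip_width: 0.623
finger_force: 25.0
```

```bash
python3 -c "
from rig import r
print(r.finish_job())"
```

```text
the job is handed in; nothing more can be done
None
```

I pressed the popped lid down to its stop (26.7 N at the end). The pot is now held upright and still, its barcode clear of the fingers, level with the middle of the scanner window, about 10 cm away and square to within a degree or two by my measurements. I handed the job in at about 10.6 s; no verdict came back, and the fingers appear to grip at the lid's rim.

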